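# Stand up a fallen bottle and snap its cap on

## Task

The square brown bottle has been knocked over. Stand it upright on the worktop and let go of it, then put its black snap cap on the neck and press straight down until it clicks and is fully home. Do not let go at the end: finish with the fingers on the cap, still pressing it down firmly, and leave the other things on the bench where they are.

Things in the scene. Friction and masses are not known exactly. Their poses are not given: they have to be found in the camera images.
- bottle: Square brown glass bottle, 0.2 kg, 86 mm tall: body 48 x 48 mm, 60 mm high, then a grey round neck. It lies on a flat side at the start, neck roughly to the robot's left (+y). Origin: centre of its underside; z axis: from the underside through the neck's end (level while it lies, up when it stands); x, y square to its flat sides.
- neck_end (a point): Centre of the neck's flat end, 86 mm from the bottle's underside. Neck 21 mm diameter, its last 8 mm tapering to 14 mm. Four sprung ball catches stand out to 28.5 mm across, 14.5 mm below the end; the cap's lip pushes them in and they spring out over it: the click. Passing them takes about 8 N, then the force drops until the cap lands on the neck's end.
- cap: Black ribbed round snap cap, 38 mm diameter, 30 mm tall, 0.03 kg, standing opening down. Origin: centre of its open underside; z axis up. Bore 31 mm wide, 24 mm deep, narrowed to 25 mm by a rounded lip 3 mm above the underside. On the upright bottle its origin is about 73 mm above the bottle's underside when resting on the catches, 62 mm (2 mm off the shoulder) when home.
- sample_cup: Bystander: sample container with a red lid, 47 mm diameter, 66 mm tall, standing; origin at the centre of its underside.
- dropper: Bystander: small dropper bottle, 26 mm diameter, 68 mm tall, standing; origin at the centre of its underside.
- sachet: Bystander: flat foil sachet, 35 x 57 x 6 mm, lying between the working places; origin at the centre of its underside.
Mind the look-alikes: they are no part of the job. Of the things shaped like the cap, the black one is meant. There is more than one size of the bottle; the job needs the smaller.

How it is judged (in metres and radians):
On the way, in this order (a step that is already met when the one before it is completed fails the run):
1. the bottle stands upright on the worktop, let go and at rest (angle between bottle's own z axis and vertical below 0.08 rad and height (world z) of bottle below 0.005 m and contact force between the fingers and bottle below 0.1 N and linear speed of bottle below 0.02 m/s), for 0.2 s.
2. the cap is snapped fully home on the neck of the standing bottle (angle between bottle's own z axis and vertical below 0.08 rad and height (world z) of bottle below 0.005 m and z of cap in the frame of bottle between 0.059 and 0.064 m and horizontal distance between cap and bottle below 0.004 m and angle between cap's own z axis and vertical below 0.12 rad), for 0.2 s.
At the end, for the whole second after the job is handed in: Bottle upright on the worktop (tilt < 0.08 rad, underside within 5 mm), cap upright on it, origin 59 to 64 mm above the bottle's underside, within 4 mm of its middle; through the last second fingers touch the cap (> 3 N), cap presses the bottle with > 5 N, fingers stay off the bottle (all of step 2 and contact force between cap and bottle above 5 N and contact force between the fingers and cap above 3 N and contact force between the fingers and bottle below 1 N); the arm keeps its last pose, push and grip.
It fails at once if the sample container is shifted by more than 30 mm (distance of sample_cup from where it was at the start of the episode above 0.03 m).
It fails at once if the dropper bottle is shifted by more than 30 mm (distance of dropper from where it was at the start of the episode above 0.03 m).
It fails at once if the sachet is shifted by more than 30 mm (distance of sachet from where it was at the start of the episode above 0.03 m).
It also fails if it takes over 61 s, if anything falls off the work surface, if the arm or the gripper's body presses on something with over 40 N, if the wrist force passes 120 N, or if a joint passes its speed limit or range.

## Robot

A 6-joint arm with a two-finger parallel gripper is mounted at the origin on a cart in front of the work surface, level with it; the furniture and walls round the work are solid. World frame = base frame: x ahead of the robot, y to its left, z up, the work surface at z = 0. Lengths are in mm, angles in rad, forces in N, time in s.
With the tool pointing down it reaches from about 275 to 1000 mm from the base axis. Payload 8.4 kg.
Tool frame: the origin (TCP) lies between the finger pads; the fingertips stand 17 mm ahead of it and the grasp point (between the pads) lies 2 mm behind it (r.tcp_to_tips is the distance from the TCP to the fingertips, in mm); z points along the fingers, y is the line along which they close (so a half turn about z gives the same grasp; the last joint's range is limited). The gripper opens to 85 mm and grips with 20 to 120 N. Pads are 22 mm wide; open, the fingers measure 114 mm over their backs; the gripper's body (76 mm by 85 mm) begins 54 mm behind the grasp point. The pads swing forward as they close: fully open they stand 13 mm farther back than shut.
Start: joints at [-1.209, 0.353, 1.633, -0, 1.155, -0.002], TCP at [222.391, -584.098, 248.281] pointing down, gripper open.
Joint ranges: [-2.63, 2.63], [-0.92, 2.1], [0.06, 2.66], [-1.3, 4.44], [0, 2.69], [-3.02, 3.02]. Speed limits (rad/s): [2.22, 2.22, 2.79, 3.14, 3.14, 3.14].

## Interface

Orientations are given as [roll, pitch, yaw] about the fixed x, y, z axes, in that order (R = Rz(yaw) Ry(pitch) Rx(roll)).
In Python, from rig import r gives the robot as it stands. The module is installed in compiled form; this text tells all that it offers.
- The arm moves only by the tool apply_moves, never from a script. Its argument "series" is text: rows parted by semicolons, each of 7 numbers parted by spaces: the shift along the tool's x, y, z in cm, then the turn, a rotation vector about the tool's x, y, z in rad, then the gripper's target within -1 to 1 (shut at 1, half-way at 0, fully open at -1). In form: tx ty tz rx ry rz fingers; .... A call has exactly 10 rows; each row shifts and turns the commanded pose from where the row before left it, along the tool's axes as they then stand; what a row does not reach is not made up. A row lasts 1/12 s, in which the tool goes at most 41.7 mm and 7.16 degrees, less where a joint would pass 70% of its speed; a pose out of reach is approached as far as the arm can. A call with a gripper value outside its range is refused whole. The fingers move at their own pace and stop on an object; "squeeze" is the grip in N (left out, the last holds). Time passes only in rows, so rows that do not move let the fingers close, or fill a call up. It gives the time, the measured TCP pose, the force and the opening at its end, in the units of the state.
- r.sense(): the state, without advancing time (a new reading comes with each control period).
- r.grab_frame(name): name is "side" or "top"; returns the picture (420x560x3 uint8, blue, green, red); there is no depth.
- r.camera_info(name): a dict with "K" (3x3 intrinsics, pixels), "extrinsics" (4x4, takes a point from camera to world coordinates). Camera axes: x right, y down, z forward; pixel columns grow to the right and rows downward; lengths in mm; the calibration is good to about 2 mm. A picture is of the moment at which its call begins. camera_info takes no time and is no camera call.
- r.sign_off(): hands the job in, once; it reports no verdict.
The state is a dict: "clock": time; "qpos": joint angles; "qvel": joint speeds; "joint_efforts": joint torques, N m; "eef_pos": TCP position; "tcp_rot": TCP orientation; "contact_force": force on the tool from outside, world axes, zero at the start; "wrist_torque": the same for the moment, N m; "opening": opening from 0.0 (shut) to 1.0 (fully open).
Only numpy, scipy, OpenCV 4.12 (cv2) and the standard library are available. Lean on these libraries where they do the work, as an engineer would, in place of code of your own. Each camera call takes 0.05 s, during which the arm holds its last target. There are 200 camera calls.

## Working session

There is one attempt and no reset: what is moved stays moved. The work goes in short steps, Python scripts to look and compute and a tool call to move; the robot and the scene stay as the last step left them, time stands still between calls to the robot, and variables do not carry over. Pictures are saved under pics/ and viewed, on a budget of 10 in all, crops included, one or two more only if the job needs it, and the job is handed in when it is done.

Besides the shell and the picture viewer there is one more tool, called after "Call:" by a JSON object that holds its "name" and its "arguments". apply_moves: Moves the arm, as the interface text tells. Its arguments: {"type":"object","properties":{"series":{"type":"string"},"squeeze":{"type":"number"}},"required":["series"]}

```bash
mkdir -p pics
python3 - <<'E'
from rig import r
import cv2,numpy as np
for n in("side","top"):
    cv2.imwrite(f"pics/{n}0.png",r.grab_frame(n)); c=r.camera_info(n); print(n,np.round(c["K"],1).tolist(),np.round(c["extrinsics"],3).tolist())
print(r.sense(),r.tcp_to_tips)
E
```

```text
side [[473.4, 0.0, 277.3], [0.0, 473.4, 208.7], [0.0, 0.0, 1.0]] [[0.744, 0.573, -0.345, 888.653], [0.669, -0.631, 0.394, -366.532], [0.008, -0.523, -0.852, 872.213], [0.0, 0.0, 0.0, 1.0]]
top [[465.0, 0.0, 287.0], [0.0, 465.0, 200.8], [0.0, 0.0, 1.0]] [[-0.024, -0.994, 0.104, 443.398], [-1.0, 0.024, 0.007, 4.155], [-0.009, -0.104, -0.995, 976.591], [0.0, 0.0, 0.0, 1.0]]
{'clock': 0.1, 'qpos': array([-1.20940535e+00,  3.53607461e-01,  1.63403641e+00, -1.35579274e-05,
        1.15521376e+00, -2.36773533e-03]), 'qvel': array([ 0.0008662 , -0.00184614, -0.00153905,  0.00076777, -0.00200011,
       -0.00086562]), 'joint_efforts': array([-1.38100018e-03, -6.06362844e+01, -3.42820108e+01, -1.54194277e-04,
        4.05205952e-03, -1.85373773e-05]), 'eef_pos': array([ 222.24259315, -583.72527756,  247.62889356]), 'tcp_rot': array([-3.14032765e+00,  9.40180146e-06,  3.63764200e-01]), 'contact_force': array([0.01625631, 0.22852418, 0.45473468]), 'wrist_torque': array([ 0.01717937,  0.00972916, -0.04054054]), 'opening': 1.001149357449103} 17.0
```

View pics/side0.png

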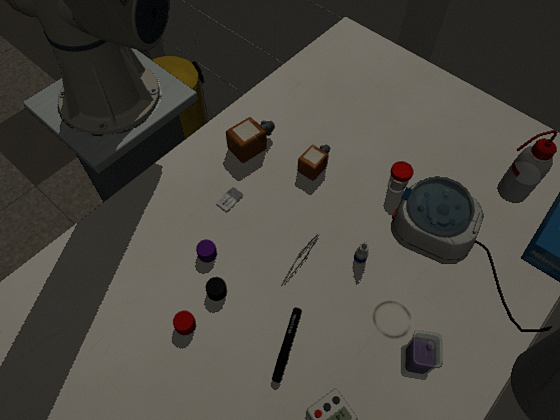

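View pics/top0.png

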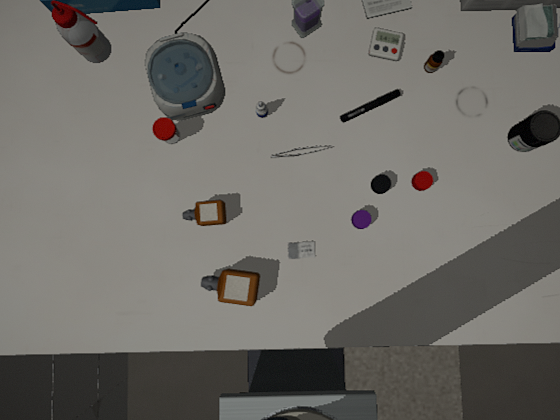

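Side view: the bottles are at (313,162), small, and (246,140), large. The caps are black (216,289), purple (206,250) and red (184,323). In the top view the bottles are at (208,212), small, and (237,287), large, and the black cap is at (381,184). The job needs the small bottle and the black cap. I'll confirm both in one crop and measure them.

```bash
cat > h.py <<'E'
import cv2,numpy as np
from rig import r
def ray(n,uv):
    c=r.camera_info(n);T=np.array(c["extrinsics"]);d=T[:3,:3]@np.linalg.inv(c["K"])@np.array([uv[0],uv[1],1.]);return T[:3,3],d/np.linalg.norm(d)
def onz(n,uv,z):
    o,d=ray(n,uv);return o+d*(z-o[2])/d[2]
def tri(a,b):
    (o1,d1),(o2,d2)=ray("top",a),ray("side",b)
    t=np.linalg.lstsq(np.c_[d1,-d2],o2-o1,rcond=None)[0];p,q=o1+d1*t[0],o2+d2*t[1];return (p+q)/2,np.linalg.norm(p-q)
def blobs(m,amin):
    n,l,s,c=cv2.connectedComponentsWithStats(m.astype(np.uint8));return [(s[i,4],s[i,:4].tolist(),c[i].round(1).tolist()) for i in range(1,n) if s[i,4]>=amin],l
E
python3 - <<'E'
from h import *
t=cv2.imread("pics/top0.png");s=cv2.imread("pics/side0.png")
for n,im,win in(("top",t,(170,185,70,50)),("side",s,(285,135,60,50))):
    x,y,w,h=win;c=im[y:y+h,x:x+w].astype(int);hsv=cv2.cvtColor(im,cv2.COLOR_BGR2HSV)[y:y+h,x:x+w]
    br=(hsv[...,1]>120)&(c[...,2]>40)
    br=cv2.morphologyEx(br.astype(np.uint8),cv2.MORPH_CLOSE,np.ones((3,3)))
    cs,_=cv2.findContours(br,0,2);k=max(cs,key=cv2.contourArea)+np.array([x,y])
    print(n,"body hull",cv2.approxPolyDP(cv2.convexHull(k),1.5,True)[:,0].tolist(),cv2.minAreaRect(k))
    m=np.zeros(im.shape[:2],np.uint8);cv2.drawContours(m,[k],-1,1,-1)
    lab=(m>0)&(cv2.cvtColor(im,cv2.COLOR_BGR2HSV)[...,1]<90)&(im.min(2)>100)
    print(" label",blobs(lab,15)[0]); 
    l2=max(cv2.findContours(lab.astype(np.uint8),0,2)[0],key=cv2.contourArea);print(cv2.minAreaRect(l2))
for n,im,(x,y,w,h) in(("top",t,(362,165,38,38)),("side",s,(200,272,32,32))):
    m=np.zeros(im.shape[:2],bool);m[y:y+h,x:x+w]=im[y:y+h,x:x+w].max(2)<45
    print(n,"cap",blobs(m,40)[0])
a=cv2.resize(t[165:325,170:450],None,fx=2.6,fy=2.6,interpolation=2);b=cv2.resize(s[110:310,180:345],None,fx=1,fy=1)
A=cv2.resize(t[185:240,170:240],None,fx=5.6,fy=5.6,interpolation=2);B=cv2.resize(s[135:185,285:345],None,fx=5.6,fy=5.6,interpolation=2)
C=cv2.resize(t[160:205,355:440],None,fx=4.6,fy=5,interpolation=2);D=cv2.resize(s[230:340,165:240],None,fx=4,fy=2.5,interpolation=2)
o=np.zeros((600,800,3),np.uint8)
for i,(q,(X,Y)) in enumerate(((A,(0,0)),(B,(400,0)),(C,(0,320)),(D,(400,320)))):
    o[Y:Y+q.shape[0],X:X+q.shape[1]]=q[:600-Y,:800-X]
cv2.imwrite("pics/crop1.png",o)
E
```

```text
top body hull [[222, 201], [222, 223], [205, 225], [197, 223], [194, 213], [197, 202]] ((208.47244262695312, 212.66897583007812), (24.000146865844727, 28.89982795715332), 85.2363510131836)
 label [(np.int32(277), [200, 203, 18, 18], [208.2, 211.7])]
((208.1676025390625, 211.67941284179688), (16.413053512573242, 16.796533584594727), 85.60128784179688)
side body hull [[312, 145], [327, 154], [314, 168], [298, 159]] ((312.66815185546875, 156.5221405029297), (18.81441879272461, 23.04766082763672), 41.18592834472656)
 label []Traceback (most recent call last):
  File "<stdin>", line 12, in <module>
ValueError: max() iterable argument is empty
```

Run:
```python
from h import *
t=cv2.imread("pics/top0.png");s=cv2.imread("pics/side0.png")
hs=cv2.cvtColor(s,cv2.COLOR_BGR2HSV)
w=np.zeros(s.shape[:2],bool);w[143:172,298:328]=True
lab=w&(hs[...,1]<110)&(s[...,2]>110);b,l=blobs(lab,15);print(b)
for _,bb,c in b:
    p,e=tri((208.2,211.7),c);print("label centre",p,e)
for n,im,(x,y,ww,h) in(("top",t,(362,165,38,38)),("side",s,(200,272,32,32))):
    m=np.zeros(im.shape[:2],bool);m[y:y+h,x:x+ww]=im[y:y+h,x:x+ww].max(2)<45
    print(n,"cap",blobs(m,40)[0])
# neck
for n,im,(x,y,ww,h) in(("top",t,(175,200,25,25)),):
    m=np.zeros(im.shape[:2],bool);m[y:y+h,x:x+ww]=(im[y:y+h,x:x+ww].max(2)<110)
    print(n,"neck",blobs(m,20)[0])
A=cv2.resize(t[185:240,170:240],None,fx=5.6,fy=5.6,interpolation=2);B=cv2.resize(s[135:185,285:345],None,fx=5.6,fy=5.6,interpolation=2)
C=cv2.resize(t[160:215,355:440],None,fx=4.6,fy=4.6,interpolation=2);D=cv2.resize(s[265:340,165:240],None,fx=3.7,fy=3.7,interpolation=2)
o=np.zeros((600,800,3),np.uint8)
for q,(X,Y) in ((A,(0,0)),(B,(400,0)),(C,(0,320)),(D,(400,320))):
    q=q[:600-Y,:800-X];o[Y:Y+q.shape[0],X:X+q.shape[1]]=q
cv2.imwrite("pics/crop1.png",cv2.convertScaleAbs(o,alpha=1.4,beta=15))
```

```text
[(np.int32(89), [298, 143, 30, 14], [307.7, 146.5])]
label centre [516.59311722 159.32311322  85.44283248] 8.419059006549123
top cap [(np.int32(301), [371, 174, 20, 20], [380.6, 183.7])]
side cap [(np.int32(404), [206, 277, 21, 24], [215.8, 288.8])]
top neck [(np.int32(237), [182, 201, 18, 24], [192.6, 213.4])]
```

View pics/crop1.png

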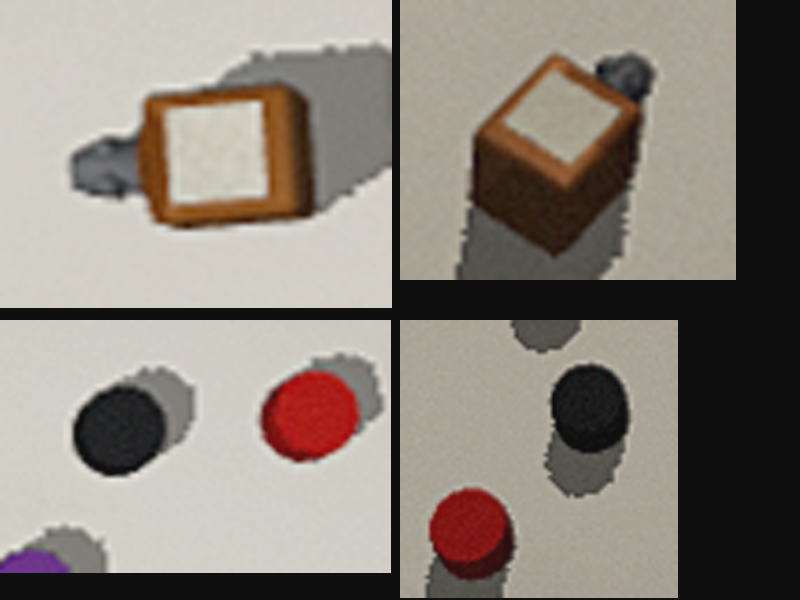

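The crop confirms it. The small bottle (body about 24 px wide in the top view) lies with its white label face up and its neck towards +y, and the black cap stands upright at top (381,184). Now the positions from both views.

Run:
```python
from h import *
f=lambda c,o,s:((c[0])/s+o[0]-.5+.5/1, c[1]/s+o[1])
L=lambda X,Y:(170+X/5.6-.4,185+Y/5.6-.4)
S=lambda X,Y:(285+(X-400)/5.6-.4,135+Y/5.6-.4)
tl=[L(165,107),L(265,100),L(270,200),L(172,206)]
# side label corners: (545,78),(618,118),(572,163),(500,120)
sl=[S(618,118),S(572,163),S(500,120),S(545,78)]
for k in range(4):
    q=sl[k:]+sl[:k];e=[tri(a,b) for a,b in zip(tl,q)]
    if sum(x[1] for x in e)<20: print(k,[(x[0].round(1).tolist(),round(x[1],1)) for x in e])
print("label c",tri(np.mean(tl,0),np.mean(sl,0)))
print("label pts z48",[onz("top",p,48).round(1).tolist() for p in tl])
print("neck end z24",onz("top",L(73,167),24),"shoulder-neck",onz("top",L(140,162),24))
c=(380.6,183.7);d=(215.8,288.8)
print("cap",tri(c,d),onz("top",c,15),onz("side",d,15), "cap top side",onz("side",(215.5,286.3),30))
for nm,a in (("sachet",(302,249)),("drop",(262,109)),("red",(422,181)),("purple",(361,219)),("big",(237,287)),("tweez",(302,152))): print(nm,onz("top",a,15).round(0))
```

```text
0 [([538.5, 187.0, 45.7], np.float64(2.7)), ([540.9, 151.5, 52.6], np.float64(1.7)), ([505.3, 150.5, 49.6], np.float64(1.9)), ([502.9, 185.2, 42.5], np.float64(2.8))]
label c (array([521.91415714, 168.53312275,  47.35514827]), np.float64(0.4433259449616438))
label pts z48 [[539.1, 187.5, 48.0], [540.8, 151.6, 48.0], [504.8, 150.1, 48.0], [503.5, 185.2, 48.0]]
neck end z24 [520.26868895 226.2287229   24.        ] shoulder-neck [521.51229511 201.56063528  24.        ]
cap (array([ 575.11514775, -184.62426668,   15.84913714]), np.float64(0.28677080589751436)) [ 575.14249954 -184.90406721   15.        ] [ 574.89808966 -184.33480213   15.        ] cap top side [ 576.34630338 -184.38879561   30.        ]
sachet [444. -18.  15.]
drop [741.  59.  15.]
red [ 579. -271.   15.]
purple [ 503. -141.   15.]
big [370. 117.  15.]
tweez [646. -23.  15.]
```

Call:
{"name": "apply_moves", "arguments": {"series": "2.6 -2.8 0 0 0 0 -1;2.6 -2.8 0 0 0 0 -1;2.6 -2.8 0 0 0 0 -1;2.6 -2.8 0 0 0 0 -1;2.6 -2.8 0 0 0 0 -1;2.6 -2.8 0 0 0 0 -1;2.6 -2.8 0 0 0 0 -1;2.6 -2.8 0 0 0 0 -1;2.6 -2.8 0 0 0 0 -1;2.6 -2.8 0 0 0 0 -1", "squeeze": 40}}

```text
clock: 0.93
eef_pos: [365.8, -228.1, 248.2]
tcp_rot: [-3.142, -0.0, 0.363]
contact_force: [0.9, -1.0, -0.1]
opening: 1.002
```

Call:
{"name": "apply_moves", "arguments": {"series": "2.6 -2.8 0 0 0 0 -1;2.6 -2.8 0 0 0 0 -1;2.6 -2.8 0 0 0 0 -1;2.6 -2.8 0 0 0 0 -1;2.6 -2.8 0 0 0 0 -1;2.6 -2.8 0 0 0 0 -1;2.6 -2.8 0 0 0 0 -1;2.6 -2.8 0 0 0 0 -1;2.6 -2.8 0 0 0 0 -1;2.6 -2.8 0 0 0 0 -1"}}

```text
clock: 1.77
eef_pos: [509.2, 126.3, 248.1]
tcp_rot: [3.142, 0.0, 0.364]
contact_force: [1.2, -0.4, 0.3]
opening: 1.004
```

Call:
{"name": "apply_moves", "arguments": {"series": "0 0 0 0 0 -0.12 -1;0 0 0 0 0 -0.12 -1;0 0 0 0 0 -0.12 -1;0 0 0 0 0 -0.12 -1;0 0 0 0 0 -0.12 -1;0 0 0 0 0 -0.12 -1;0 0 0 0 0 -0.12 -1;0 0 0 0 0 -0.12 -1;0 0 0 0 0 -0.12 -1;0 0 0 0 0 -0.12 -1"}}

```text
clock: 2.6
eef_pos: [508.8, 124.2, 248.0]
tcp_rot: [-3.141, 0.0, 1.57]
contact_force: [-0.9, 0.7, 0.2]
opening: 1.004
```

Call:
{"name": "apply_moves", "arguments": {"series": "2.1 0.35 1.8 0 0 -0.045 -1;2.1 0.35 2 0 0 0 -1;2.1 0.35 2 0 0 0 -1;2.1 0.35 2 0 0 0 -1;2.1 0.35 2 0 0 0 -1;0 0 0 0 -0.105 0 -1;0 0 0 0 -0.105 0 -1;0 0 0 0 -0.105 0 -1;0 0 0 0 -0.105 0 -1;0 0 0 0 -0.105 0 -1"}}

```text
clock: 3.43
eef_pos: [523.9, 230.2, 150.8]
tcp_rot: [3.139, 0.53, 1.608]
contact_force: [0.1, -0.2, -0.1]
opening: 1.003
```

```bash
cat > go.py <<'E'
import sys,numpy as np
from scipy.spatial.transform import Rotation as Ro
from rig import r
s=r.sense();R=Ro.from_euler("xyz",s["tcp_rot"]).as_matrix()
t=np.array(list(map(float,sys.argv[1:4])))
print("pos",s["eef_pos"].round(1),"z",R[:,2].round(3),"y",R[:,1].round(3),"tool delta cm",((R.T@(t-s["eef_pos"]))/10).round(2),"q",s["qpos"].round(2),"F",s["contact_force"].round(1))
E
python3 go.py 521.7 170 26
```

```text
pos [523.9 230.2 150.8] z [ 0.021 -0.505 -0.863] y [0.999 0.038 0.002] tool delta cm [ 1.12 -0.47 13.8 ] q [ 0.65  0.54  1.68 -0.45  1.27  0.83] F [ 0.1 -0.2 -0.1]
```

Call:
{"name": "apply_moves", "arguments": {"series": "0.55 -0.23 2 0 0 0 -1;0.55 -0.22 2 0 0 0 -1;0 0 2 0 0 0 -1;0 0 2 0 0 0 -1;0 0 1.6 0 0 0 -1;0 0 1.4 0 0 0 -1;0 0 1.2 0 0 0 -1;0 0 1 0 0 0 -1;0 0 0.6 0 0 0 -1;0 0 0 0 0 0 -1"}}

```text
clock: 4.27
eef_pos: [520.8, 169.2, 24.4]
tcp_rot: [-3.14, 0.526, 1.609]
contact_force: [0.5, 0.5, 0.3]
opening: 1.005
```

```bash
python3 go.py 521.7 170 26
python3 - <<'E'
from h import *
t=r.grab_frame("top");s=r.grab_frame("side")
o=np.hstack([cv2.resize(t[160:260,150:250],(400,400),interpolation=2),cv2.resize(s[110:210,260:360],(400,400),interpolation=2)])
cv2.imwrite("pics/g1.png",cv2.convertScaleAbs(o,alpha=1.4,beta=15))
E
```

```text
pos [520.8 169.2  24.4] z [ 0.018 -0.502 -0.865] y [ 0.999  0.037 -0.001] tool delta cm [-0.01  0.09 -0.18] q [ 0.57  0.68  1.8  -0.53  1.01  0.9 ] F [0.5 0.5 0.3]
```

View pics/g1.png

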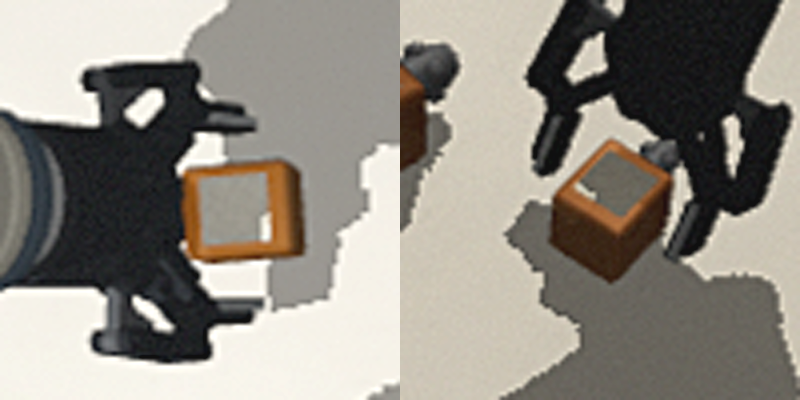

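The fingers straddle the small bottle on both sides: label at crop (235,210), finger tips at (240,125) and (240,310). Next is to close.

Call:
{"name": "apply_moves", "arguments": {"series": "0 0 0 0 0 0 1;0 0 0 0 0 0 1;0 0 0 0 0 0 1;0 0 0 0 0 0 1;0 0 0 0 0 0 1;0 0 0 0 0 0 1;0 0 0 0 0 0 1;0 0 0 0 0 0 1;0 0 0 0 0 0 1;0 0 0 0 0 0 1", "squeeze": 50}}

```text
clock: 5.2
eef_pos: [521.7, 170.5, 26.0]
tcp_rot: [3.14, 0.525, 1.608]
contact_force: [-1.3, 3.1, 6.5]
opening: 0.558
```

```bash
python3 go.py 520.8 169.2 64.4
```

```text
pos [521.7 170.5  26. ] z [ 0.02  -0.5   -0.866] y [0.999 0.038 0.001] tool delta cm [-2.03 -0.09 -3.26] q [ 0.57  0.68  1.8  -0.53  1.01  0.9 ] F [-1.3  3.1  6.5]
```

Call:
{"name": "apply_moves", "arguments": {"series": "-0.9 0 -1.5 0 0 0 1;-0.9 0 -1.5 0 0 0 1;-0.9 0 -1.5 0 0 0 1;0 0 0 0 0.1 0 1;0 0 0 0 0.1122 0 1;0 0 0 0 0.1122 0 1;0 0 0 0 0.1122 0 1;0 0 0 0 0.1122 0 1;0 0 0 0 0.1122 0 1;0 0 0 0 0.1122 0 1"}}

```text
clock: 6.03
eef_pos: [521.6, 169.0, 78.5]
tcp_rot: [3.14, -0.239, 1.609]
contact_force: [-1.0, 0.9, -3.0]
opening: 0.556
```

Call:
{"name": "apply_moves", "arguments": {"series": "0 0 0 0 0.1122 0 1;0 0 0 0 0.1122 0 1;0 0 0 0 0.1122 0 1;0 0 0 0 0.1122 0 1;0 0 0 0 0.1122 0 1;0 0 0 0 0.1122 0 1;0 0 0 0 0.1246 0 1;0 0 0 0 0 0 1;0 0 0 0 0 0 1;0 0 0 0 0 0 1"}}

```text
clock: 6.87
eef_pos: [520.7, 169.2, 77.3]
tcp_rot: [-3.136, -1.021, 1.605]
contact_force: [0.1, -0.0, -2.3]
opening: 0.554
```

```bash
python3 go.py 521.7 170 48
python3 - <<'E'
from h import *
t=r.grab_frame("top");s=r.grab_frame("side")
o=np.hstack([cv2.resize(t[150:290,150:290],(400,400),interpolation=2),cv2.resize(s[70:210,240:380],(400,400),interpolation=2)])
cv2.imwrite("pics/g2.png",cv2.convertScaleAbs(o,alpha=1.4,beta=15))
E
```

```text
pos [520.7 169.2  77.3] z [-0.035  0.852 -0.522] y [ 0.999  0.039 -0.003] tool delta cm [-2.46  0.11  1.6 ] q [-0.2   0.73  1.96  1.11  1.18 -1.09] F [ 0.1 -0.  -2.3]
```

View pics/g2.png

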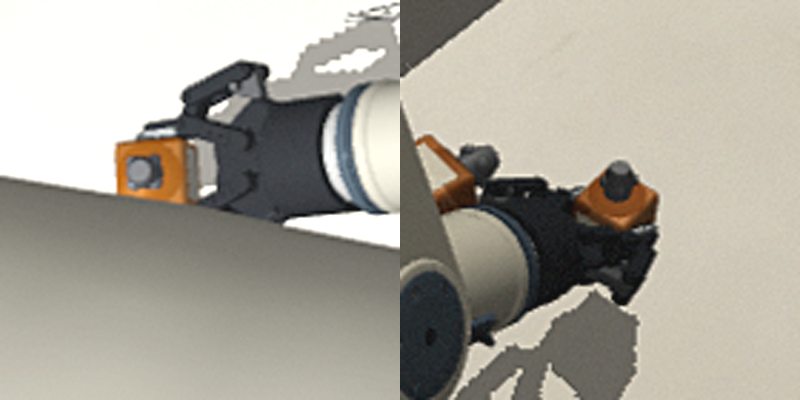

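Call:
{"name": "apply_moves", "arguments": {"series": "0 0 0 0 0.025 0 1;-0.6 0 0.35 0 0 0 1;-0.6 0 0.35 0 0 0 1;-0.6 0 0.35 0 0 0 1;-0.6 0 0.35 0 0 0 1;-0.5 0 0.28 0 0 0 1;-0.4 0 0.23 0 0 0 1;0 0 0 0 0 0 1;0 0 0 0 0 0 1;0 0 0 0 0 0 1"}}

```text
clock: 7.8
eef_pos: [520.6, 169.3, 39.4]
tcp_rot: [-3.136, -1.05, 1.605]
contact_force: [0.2, 0.2, -2.3]
opening: 0.553
```

```bash
python3 go.py 520.7 169.2 31
```

```text
pos [520.6 169.3  39.4] z [-0.035  0.867 -0.498] y [ 0.999  0.039 -0.003] tool delta cm [-0.74  0.01  0.41] q [-0.21  0.82  1.94  1.14  1.18 -1.17] F [ 0.2  0.2 -2.3]
```

Call:
{"name": "apply_moves", "arguments": {"series": "-0.08 0 0.045 0 0 0 1;-0.08 0 0.045 0 0 0 1;-0.08 0 0.045 0 0 0 1;-0.08 0 0.045 0 0 0 1;-0.08 0 0.045 0 0 0 1;-0.08 0 0.045 0 0 0 1;-0.08 0 0.045 0 0 0 1;-0.08 0 0.045 0 0 0 1;0 0 0 0 0 0 1;0 0 0 0 0 0 1"}}

```text
clock: 8.63
eef_pos: [520.5, 169.3, 31.9]
tcp_rot: [-3.136, -1.05, 1.605]
contact_force: [-0.3, -0.5, -2.4]
opening: 0.556
```

Call:
{"name": "apply_moves", "arguments": {"series": "-0.05 0 0.029 0 0 0 1;-0.05 0 0.029 0 0 0 1;-0.05 0 0.029 0 0 0 1;-0.05 0 0.029 0 0 0 1;0 0 0 0 0 0 1;0 0 0 0 0 0 1;0 0 0 0 0 0 1;0 0 0 0 0 0 1;0 0 0 0 0 0 1;0 0 0 0 0 0 1"}}

```text
clock: 9.47
eef_pos: [520.6, 169.3, 30.2]
tcp_rot: [-3.137, -1.05, 1.605]
contact_force: [-0.8, -3.5, 4.2]
opening: 0.558
```

Call:
{"name": "apply_moves", "arguments": {"series": "0 0 0 0 0 0 -1;0 0 0 0 0 0 -1;0 0 0 0 0 0 -1;0 0 0 0 0 0 -1;0 0 0 0 0 0 -1;0 0 0 0 0 0 -1;0 0 0 0 0 0 -1;0 0 0 0 0 0 -1;0 0 0 0 0 0 -1;0 0 0 0 0 0 -1"}}

```text
clock: 10.3
eef_pos: [520.6, 169.3, 29.7]
tcp_rot: [-3.136, -1.05, 1.605]
contact_force: [0.3, 0.2, 0.3]
opening: 1.005
```

Call:
{"name": "apply_moves", "arguments": {"series": "0 0 -1 0 0 0 -1;0 0 -1.5 0 0 0 -1;0 0 -2 0 0 0 -1;0 0 -2 0 0 0 -1;0 0 -2 0 0 0 -1;0.8 0 -2 0 0 0 -1;1.5 0 -2 0 0 0 -1;1.5 0 -2 0 0 0 -1;1.5 0 -2 0 0 0 -1;1.5 0 -2 0 0 0 -1"}}

```text
clock: 11.13
eef_pos: [525.5, 41.6, 182.1]
tcp_rot: [-3.136, -1.049, 1.604]
contact_force: [1.0, 0.5, 0.5]
opening: 0.998
```

```bash
python3 go.py 575 -184.6 150
```

```text
pos [525.5  41.6 182.1] z [-0.035  0.866 -0.498] y [ 0.999  0.038 -0.003] tool delta cm [-14.13   4.09 -18.17] q [-0.42  0.6   1.86  0.9   1.43 -0.96] F [1.  0.5 0.5]
```

Call:
{"name": "apply_moves", "arguments": {"series": "0 0 0 0 -0.117 0 -1;0 0 0 0 -0.117 0 -1;0 0 0 0 -0.117 0 -1;0 0 0 0 -0.117 0 -1;0 0 0 0 -0.117 0 -1;0 0 0 0 -0.117 0 -1;0 0 0 0 -0.117 0 -1;0 0 0 0 -0.117 0 -1;0 0 0 0 -0.114 0 -1;0 0 0 0 0 0 -1"}}

```text
clock: 11.97
eef_pos: [526.2, 44.1, 182.0]
tcp_rot: [-3.141, 0.007, 1.612]
contact_force: [-0.2, 0.4, 0.4]
opening: 1.001
```

Call:
{"name": "apply_moves", "arguments": {"series": "-3.2 0.6 0.4 0 0 0 -1;-3.2 0.6 0.4 0 0 0 -1;-3.2 0.6 0.4 0 0 0 -1;-3.2 0.6 0.4 0 0 0 -1;-3.2 0.6 0.4 0 0 0 -1;-3.2 0.6 0.4 0 0 0 -1;-3.2 0.6 0.4 0 0 0 -1;0 0 0 0 0 0 -1;0 0 0 0 0 0 -1;0 0 0 0 0 0 -1"}}

```text
clock: 12.8
eef_pos: [575.5, -179.9, 152.4]
tcp_rot: [-3.138, -0.002, 1.608]
contact_force: [-0.5, 0.3, 0.4]
opening: 1.0
```

```bash
python3 go.py 575 -184.6 22
python3 - <<'E'
from h import *
t=r.grab_frame("top");s=r.grab_frame("side")
cv2.imwrite("pics/top3.png",t);cv2.imwrite("pics/side3.png",s)
o=np.hstack([cv2.resize(t[150:290,150:290],(400,400),interpolation=2),cv2.resize(s[90:230,240:380],(400,400),interpolation=2)])
cv2.imwrite("pics/g3.png",cv2.convertScaleAbs(o,alpha=1.4,beta=15))
E
```

```text
pos [ 575.5 -179.9  152.4] z [-0.004  0.002 -1.   ] y [ 0.999  0.037 -0.003] tool delta cm [-0.5  -0.02 13.04] q [-0.31  0.43  1.76  0.    0.96 -0.34] F [-0.5  0.3  0.4]
```

View pics/g3.png

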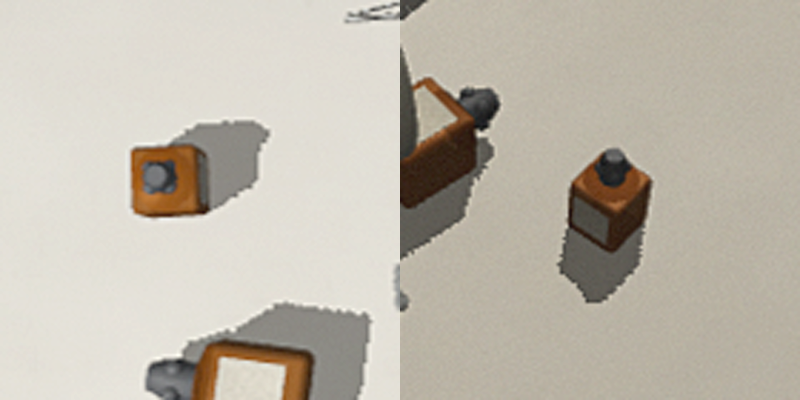

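The bottle stands upright with its neck at top view ≈(205,211) and side view ≈(314.6,143.6). Nothing else moved. Next I go down on the cap.

Call:
{"name": "apply_moves", "arguments": {"series": "-0.25 0 1 0 0 0 -1;-0.25 0 1.8 0 0 0 -1;0 0 2 0 0 0 -1;0 0 2 0 0 0 -1;0 0 1.8 0 0 0 -1;0 0 1.6 0 0 0 -1;0 0 1.2 0 0 0 -1;0 0 1 0 0 0 -1;0 0 0.6 0 0 0 -1;0 0 0 0 0 0 -1"}}

```text
clock: 13.73
eef_pos: [575.6, -184.0, 21.5]
tcp_rot: [-3.137, -0.0, 1.61]
contact_force: [0.1, -0.4, 0.4]
opening: 0.998
```

```bash
python3 go.py 575 -184.6 22
python3 - <<'E'
from h import *
t=r.grab_frame("top");s=r.grab_frame("side")
o=np.hstack([cv2.resize(t[110:250,310:450],(400,400),interpolation=2),cv2.resize(s[220:360,140:280],(400,400),interpolation=2)])
cv2.imwrite("pics/g4.png",cv2.convertScaleAbs(o,alpha=1.6,beta=25))
# neck measurement from clear pictures
t=cv2.imread("pics/top3.png");s=cv2.imread("pics/side3.png")
for n,im,(x,y,w,h) in(("top",t,(196,202,20,20)),("side",s,(305,138,20,20))):
    hs=cv2.cvtColor(im,cv2.COLOR_BGR2HSV)[y:y+h,x:x+w];print(n);print(im[y:y+h,x:x+w].max(2) if n=="side" else hs[...,2]);
    m=np.zeros(im.shape[:2],bool);m[y:y+h,x:x+w]=hs[...,1]<90
    print([b for b in blobs(m,20)[0]])
E
```

```text
pos [ 575.6 -184.    21.5] z [-0.004  0.    -1.   ] y [ 0.999  0.039 -0.004] tool delta cm [-0.06 -0.07 -0.05] q [-0.31  0.61  1.82 -0.    0.72 -0.35] F [ 0.1 -0.4  0.4]
top
[[106  76  75  79  78  79  80  82  82  82  80  82  84  86  86  87  96  98
   98 100]
 [ 99  97 101 102 101  96  93  91  92  91  91  90  90  90  88  87  91  97
  100 103]
 [100 103 105 106  99  96  96  94  94  93  94  93  92  92  92  89  88  90
   92  98]
 [102 101 102  99  97 100  99 100 101  98  99  99  91  79  86  92  90  87
   86  92]
 [101 102 101 100  90  74  65  66  67  58  69  67  51  42  55  81  91  89
   87  88]
 [103 103 100  92  72  57  35  39  44  27  23  25  37  39  39  72  94  89
   88  87]
 [101 100 101  91  64  62  62  75  74  74  58  29  24  31  36  72  96  91
   89  87]
 [ 99 100 101  91  61  66  77  77  77  80  80  55  24  24  29  73  99  93
   91  90]
 [105 100 103  95  73  73  75  76  76  78  79  69  37  26  24  60  92  93
   92  91]
 [106 101 104  89  62  75  78  77  77  76  79  71  45  25  23  42  85  96
   93  91]
 [106 100 104  91  67  75  78  78  76  77  80  68  36  25  26  29  76  98
  
[... 1888 characters left out ...]
 17  21  20  17  17  15  48  79  78  78
   94  93]
 [ 70  73  75  77  45  14  12  16  18  22  26  20  18  27  71  83  78  76
   85 104]
 [ 71  72  75  72  49  17  15  15  17  23  21  19  16  24  70  80  76  73
   79 102]
 [ 71  68  73  76  72  32  15  13  17  16  19  16  13  38  81  77  76  74
   76 102]
 [ 66  70  73  76  74  69  24  15  14  18  17  16  42  75  78  76  74  70
   82  99]
 [ 70  68  68  69  74  73  74  67  46  36  39  56  77  79  75  72  73  75
   82  76]
 [ 75  69  70  71  72  72  75  74  74  71  73  73  76  71  75  74  75  72
   73  50]
 [ 67  71  67  71  66  67  74  70  73  74  70  72  74  74  71  71  70  65
   49  34]]
[(np.int32(249), [305, 138, 20, 17], [314.7, 144.1])]
```

View pics/g4.png

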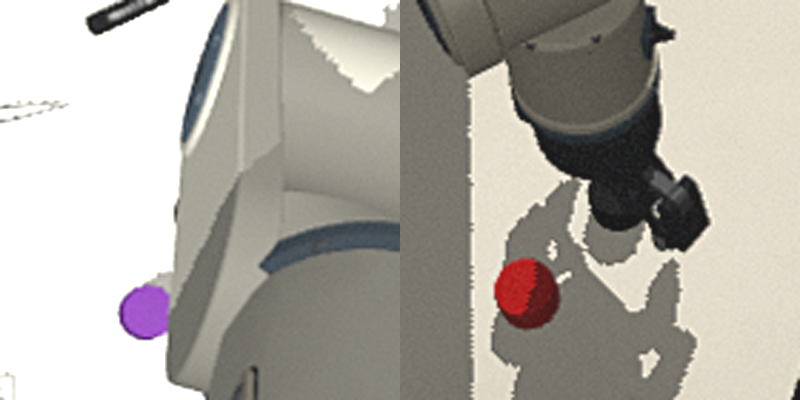

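Call:
{"name": "apply_moves", "arguments": {"series": "0 0 0 0 0 0 1;0 0 0 0 0 0 1;0 0 0 0 0 0 1;0 0 0 0 0 0 1;0 0 0 0 0 0 1;0 0 0 0 0 0 1;0 0 0 0 0 0 1;0 0 0 0 0 0 1;0 0 0 0 0 0 1;0 0 0 0 0 0 1", "squeeze": 60}}

```text
clock: 14.67
eef_pos: [576.6, -184.6, 23.6]
tcp_rot: [-3.14, 0.001, 1.609]
contact_force: [0.2, 1.2, 7.1]
opening: 0.422
```

```bash
python3 go.py 521 171 170
python3 - <<'E'
from h import *
print(tri((204,211.1),(314.6,143.8)),onz("top",(204,211.1),86),onz("side",(314.6,143.8),86))
E
```

```text
pos [ 576.6 -184.6   23.6] z [-0.002 -0.001 -1.   ] y [ 0.999  0.039 -0.002] tool delta cm [ 35.74  -4.21 -14.65] q [-0.31  0.61  1.81 -0.    0.72 -0.35] F [0.2 1.2 7.1]
(array([520.71917325, 170.60905849,  86.21337123]), np.float64(0.1858723620632734)) [520.67531438 170.57763249  86.        ] [520.67170818 170.83511911  86.        ]
```

Call:
{"name": "apply_moves", "arguments": {"series": "0 0 -1 0 0 0 1;0 0 -2.4 0 0 0 1;0 0 -2.8 0 0 0 1;0 0 -2.8 0 0 0 1;0 0 -2.8 0 0 0 1;0 0 -2.8 0 0 0 1;3 -0.35 0 0 0 0 1;3 -0.35 0 0 0 0 1;3 -0.35 0 0 0 0 1;3 -0.35 0 0 0 0 1"}}

```text
clock: 15.5
eef_pos: [557.6, -64.1, 169.7]
tcp_rot: [-3.14, 0.0, 1.609]
contact_force: [0.1, -0.7, -0.1]
opening: 0.423
```

Call:
{"name": "apply_moves", "arguments": {"series": "3 -0.35 0 0 0 0 1;3 -0.35 0 0 0 0 1;3 -0.35 0 0 0 0 1;3 -0.35 0 0 0 0 1;3 -0.35 0 0 0 0 1;3 -0.35 0 0 0 0 1;3 -0.35 0 0 0 0 1;2 -0.25 0 0 0 0 1;0 0 0 0 0 0 1;0 0 0 0 0 0 1"}}

```text
clock: 16.33
eef_pos: [521.9, 164.5, 169.3]
tcp_rot: [-3.139, 0.0, 1.612]
contact_force: [-0.1, -0.1, -0.4]
opening: 0.424
```

```bash
python3 go.py 520.7 170.7 125
python3 - <<'E'
from h import *
t=r.grab_frame("top");s=r.grab_frame("side");cv2.imwrite("pics/top5.png",t);cv2.imwrite("pics/side5.png",s)
o=np.hstack([cv2.resize(t[140:280,140:280],(400,400),interpolation=2),cv2.resize(s[70:210,240:380],(400,400),interpolation=2)])
cv2.imwrite("pics/g5.png",cv2.convertScaleAbs(o,alpha=1.5,beta=25))
E
```

```text
pos [521.9 164.5 169.3] z [-0.002 -0.    -1.   ] y [ 0.999  0.041 -0.002] tool delta cm [ 0.62 -0.09  4.43] q [0.3  0.33 1.87 0.   0.95 0.26] F [-0.1 -0.1 -0.4]
```

View pics/g5.png

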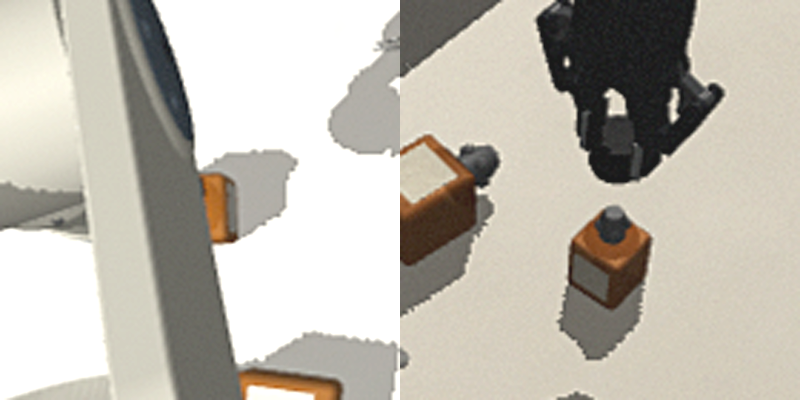

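The cap is in the fingers and upright above the bottle, with its lower rim at side crop (588–658, bottom 182). I'll check its offset from the TCP along y by projecting the expected rim.

Run:
```python
from h import *
c=r.camera_info("side");W=np.linalg.inv(np.array(c["extrinsics"]));K=np.array(c["K"])
def pr(P):
    p=(W[:3,:3]@P.T).T+W[:3,3];q=(K@p.T).T;return q[:,:2]/q[:,2:]
a=np.linspace(0,2*np.pi,200)
for dx,dy in((0,0),(0,5),(0,-5)):
    P=np.c_[521.9+dx+19*np.cos(a),164.5+dy+19*np.sin(a),0*a+145.7];q=pr(P);q=(q-[240,70]+.4)*2.857+[400,0]
    print(dx,dy,"left",q[:,0].min().round(),"right",q[:,0].max().round(),"bottom",q[:,1].max().round())
```

```text
0 0 left 589.0 right 643.0 bottom 185.0
0 5 left 594.0 right 648.0 bottom 181.0
0 -5 left 585.0 right 639.0 bottom 189.0
```

Call:
{"name": "apply_moves", "arguments": {"series": "0.3 -0.05 0.5 0 0 0 1;0.25 -0.04 1 0 0 0 1;0 0 1.2 0 0 0 1;0 0 1 0 0 0 1;0 0 0.8 0 0 0 1;0 0 0.6 0 0 0 1;0 0 0.5 0 0 0 1;0 0 0.4 0 0 0 1;0 0 0 0 0 0 1;0 0 0 0 0 0 1"}}

```text
clock: 17.27
eef_pos: [520.9, 169.2, 108.6]
tcp_rot: [-3.139, 0.0, 1.609]
contact_force: [-0.5, 0.1, 0.2]
opening: 0.425
```

Call:
{"name": "apply_moves", "arguments": {"series": "0 0 0.2 0 0 0 1;0 0 0.2 0 0 0 1;0 0 0.15 0 0 0 1;0 0 0.15 0 0 0 1;0 0 0.1 0 0 0 1;0 0 0.1 0 0 0 1;0 0 0.1 0 0 0 1;0 0 0 0 0 0 1;0 0 0 0 0 0 1;0 0 0 0 0 0 1"}}

```text
clock: 18.1
eef_pos: [520.9, 169.2, 98.8]
tcp_rot: [-3.139, 0.0, 1.609]
contact_force: [0.3, 0.5, 0.1]
opening: 0.419
```

Call:
{"name": "apply_moves", "arguments": {"series": "0.05 0 0.05 0 0 0 1;0 0 0.05 0 0 0 1;0 0 0.05 0 0 0 1;0 0 0.05 0 0 0 1;0 0 0.05 0 0 0 1;0 0 0.05 0 0 0 1;0 0 0.05 0 0 0 1;0 0 0.05 0 0 0 1;0 0 0 0 0 0 1;0 0 0 0 0 0 1"}}

```text
clock: 18.93
eef_pos: [521.3, 169.9, 95.5]
tcp_rot: [-3.14, -0.0, 1.609]
contact_force: [-1.6, 0.5, 9.0]
opening: 0.421
```

Call:
{"name": "apply_moves", "arguments": {"series": "0 0 0.05 0 0 0 1;0 0 0.05 0 0 0 1;0 0 0.05 0 0 0 1;0 0 0.05 0 0 0 1;0 0 0.05 0 0 0 1;0 0 0.05 0 0 0 1;0 0 0.05 0 0 0 1;0 0 0.05 0 0 0 1;0 0 0 0 0 0 1;0 0 0 0 0 0 1"}}

```text
clock: 19.77
eef_pos: [520.3, 169.4, 90.2]
tcp_rot: [-3.138, 0.001, 1.61]
contact_force: [0.4, -0.9, -3.1]
opening: 0.426
```

Call:
{"name": "apply_moves", "arguments": {"series": "0 0 0.06 0 0 0 1;0 0 0.06 0 0 0 1;0 0 0.06 0 0 0 1;0 0 0.06 0 0 0 1;0 0 0.06 0 0 0 1;0 0 0.05 0 0 0 1;0 0 0.05 0 0 0 1;0 0 0.05 0 0 0 1;0 0 0 0 0 0 1;0 0 0 0 0 0 1"}}

```text
clock: 20.6
eef_pos: [520.9, 169.7, 86.3]
tcp_rot: [-3.139, 0.0, 1.609]
contact_force: [-0.4, 0.4, -0.8]
opening: 0.424
```

Call:
{"name": "apply_moves", "arguments": {"series": "0 0 0.05 0 0 0 1;0 0 0.05 0 0 0 1;0 0 0.05 0 0 0 1;0 0 0.05 0 0 0 1;0 0 0.05 0 0 0 1;0 0 0 0 0 0 1;0 0 0 0 0 0 1;0 0 0 0 0 0 1;0 0 0 0 0 0 1;0 0 0 0 0 0 1"}}

```text
clock: 21.43
eef_pos: [521.4, 169.8, 85.5]
tcp_rot: [-3.14, -0.0, 1.61]
contact_force: [-4.6, -1.7, 20.2]
opening: 0.424
```

Call:
{"name": "apply_moves", "arguments": {"series": "0 0 0 0 0 0 1;0 0 0 0 0 0 1;0 0 0 0 0 0 1;0 0 0 0 0 0 1;0 0 0 0 0 0 1;0 0 0 0 0 0 1;0 0 0 0 0 0 1;0 0 0 0 0 0 1;0 0 0 0 0 0 1;0 0 0 0 0 0 1"}}

```text
clock: 22.27
eef_pos: [521.4, 169.8, 85.5]
tcp_rot: [-3.14, -0.0, 1.609]
contact_force: [-4.3, -1.6, 20.0]
opening: 0.42
```

```bash
python3 go.py 521 170 85
python3 - <<'E'
from h import *
s=r.grab_frame("side")
o=np.hstack([cv2.resize(s[100:200,260:360],(500,500),interpolation=2)])
cv2.imwrite("pics/g6.png",cv2.convertScaleAbs(o,alpha=1.6,beta=25))
E
```

```text
pos [521.4 169.8  85.5] z [-0.001  0.    -1.   ] y [ 0.999  0.039 -0.001] tool delta cm [ 0.02 -0.04  0.05] q [0.31 0.45 1.92 0.   0.77 0.27] F [-4.3 -1.6 20. ]
```

View pics/g6.png

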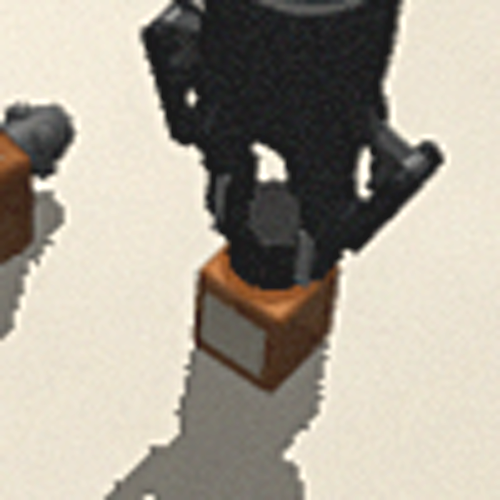

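The cap (crop ≈(275,250)) sits down by the shoulder of the standing bottle, and the fingers grip only the cap. The push holds steady at 20 N, so I'm handing in.

```bash
python3 -c "
from rig import r
print(r.sign_off())"
```

```text
the job is handed in; nothing more can be done
None
```

I stood the small brown bottle upright and let go of it, then snapped the black cap onto its neck. I handed in at about 22 s with the fingers still pressing the cap down; no verdict was reported.

**Bottle:** after release, two camera views put the neck end at (520.7, 170.7, 86.2) mm, against an expected height of 86 mm, so it is standing straight.

**Cap:** the push rose to 9 N at the catches, fell away with the click, then rose again at TCP height 85.5 mm. That puts the cap's origin about 62 mm above the bottle's underside, which is home. The tool was upright and within about 1 mm of the neck's axis.

**Final hold:** the push stayed at 20 N over the last 0.8 s with the 60 N grip on, along with about 4.5 N sideways. The last picture shows the fingers on the cap only and the bottle upright.

**Not confirmed:**
- The bystanders were not re-measured at the end. I kept clear of them and none looked disturbed in the crops I viewed, though those crops do not show all of them.
- The gripper read 36 mm on the 38 mm cap.
- The cap's offset in the fingers along y was only known to about 2 mm before fitting.

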